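# Swing the mitre-jig fence onto its stop screw and lock it

### The job

Set the mitre jig: push the swinging fence plate near its free right-hand corner so that it turns on its pivot bolt until its left edge beds on the tip of the stop screw, and keep a light, steady pressure on it for about a second so that it is surely home. Then let go of the fence and turn the cam lever clockwise until the cam nips the curved end of the plate tight and the fence stays locked against the stop by itself; take the hand away. Use thumb pressure only, never more than 20 N on the fence or on the lever, and do not shift the clip, the tape roll or the pencil lying beside the jig.

Things in the scene. Friction and masses are not known exactly. Their poses are not given: they have to be found in the camera images.
- jig: Mitre jig, screwed down: wooden base 215 (x) x 230 (y) x 40 mm high; origin under its centre, x away from the robot, y to the left. On its top: pivot bolt (12 mm, head 24 mm wide, up to 63 mm above the bench) at x -83, y 0; cam axis at x +87, y +18 near the far edge; stop block at the left.
- fence: Aluminium plate lying on the jig, loose on the pivot bolt: 70 mm wide, 12 thick, far end curved, 150 mm from the pivot; a wooden fence (18 wide, 34 high) stands flush along its right edge. 0.45 to 0.85 kg. Origin: underside (40 mm above the bench), 75 mm from the pivot; x to the free end, y left. Starts 18 to 32 deg clockwise (from above) of the jig's x; home is 0 to 12 deg anticlockwise, where the screw stops it.
- push_corner (a point): Where to push: on the fence's upright right-hand face (plate's y = -35 mm; it reaches 40 to 86 mm above the bench) near the free corner, 130 mm from the pivot, 62 mm above the bench. Push to the plate's left (+y); 1 to 5 N slides it, 6 to 8 N more beds it firmly.
- stop_block: Aluminium block 34 x 26 x 24 mm on the jig, left; origin under its centre. A stop screw (8 mm, locked) passes through it along its y, 6.5 mm above the jig's top; its tip, 23 to 41 mm from the block's centre towards -y, meets the plate's left edge 90 mm from the pivot. How far it stands out is not measured: the end of the swing must be felt. Bedded means 4 N or more on the tip.
- cam (a joint): Angle of the cam and its lever about an upright axis, rad: slack at the start (0 to 0.35), grows clockwise from above, up to 2.1. At 0 the lever points 91 deg anticlockwise of the jig's x. The steel cam (36 mm disc) bites on the plate's curved end at about 1.1 to 1.4. Until then about 3 N at the ball turns it; then the push rises steadily, and 8 to 12 N at the ball makes it tight. It stays where it is left.
- lever_ball (a point): Centre of the black 20 mm ball at the end of the cam lever, 75 mm from the cam's axis, 71 mm above the bench. The 9 mm lever rod slopes from 62 mm above the bench at the axis to 70 mm at the ball. The cam's axis is at x +87, y +18 mm of the jig.
- bulldog_clip: Bystander: black clip, 42 x 53 x 17 mm, left of the jig; origin under its centre.
- tape_masking: Bystander: roll of masking tape, 90 mm wide, 18 mm high, right of the jig; origin under its centre.
- pencil: Bystander: pencil, 123 mm long, 7 mm thick, lying right of the jig; origin under its centre.

How it is judged (in metres and radians):
On the way:
1. the robot keeps the fence plate pressed on the stop screw (4 N or more for 0.4 s) while the cam is still slack (contact force between fence and stop_block above 4 N and contact force between the fingers and fence above 1 N and contact force between fence and cam below 1 N), for 0.4 s.
At the end, for the whole second after the job is handed in: the cam bears on the end of the fence plate with at least 8 N, the plate still bears on the stop screw with at least 1 N, and both are at rest with the robot clear (contact force between fence and cam above 8 N and contact force between fence and stop_block above 1 N and linear speed of fence below 0.005 m/s and velocity of joint cam between -0.05 and 0.05 rad/s); the robot touches nothing.
It fails at once if the fence is pushed with more than 20 N (contact force between any of the fingers, the arm and fence above 20 N).
It fails at once if the cam lever is pushed with more than 20 N (contact force between any of the fingers, the arm and cam above 20 N).
It fails at once if a bystander is shifted by more than 15 mm (distance of any of bulldog_clip, tape_masking, pencil from where it was at the start of the episode above 0.015 m).
It also fails if it takes over 70 s, if anything falls off the work surface, if the arm or the gripper's body presses on something with over 40 N, if the wrist force passes 120 N, or if a joint passes its speed limit or range.

### The arm

A 7-joint arm with a two-finger parallel gripper is mounted at the origin on the work surface; the furniture and walls round the work are solid. World frame = base frame: x ahead of the robot, y to its left, z up, the work surface at z = 0. Lengths are in mm, angles in rad, forces in N, time in s.
With the tool pointing down it reaches from about 350 to 900 mm from the base axis. Payload 8.1 kg.
Tool frame: the origin (TCP) lies on the centre line of the jaws, within the pads' length; the fingertips stand finger_overhang ahead of it and the grasp point (between the pads) lies 8 mm behind it (finger_overhang is the distance from the TCP to the fingertips, in mm); z points along the fingers, y is the line along which they close (so a half turn about z gives the same grasp; the last joint's range is limited). The gripper opens to 92 mm and grips with 3 to 60 N. Pads are 19 mm wide; open, the fingers measure 130 mm over their backs; the gripper's body (75 mm by 190 mm) begins 47 mm behind the grasp point.
Start: joints at [-1.27, 0.434, 0.025, 1.573, -0.012, 1.134, -0.075], TCP at [245.6, 574.736, 237.742] pointing down, gripper open.
Joint ranges: [-2.62, 2.62], [-0.44, 2.09], [-1.27, 1.32], [0.08, 2.57], [-1.32, 4.46], [0.12, 2], [-2.74, 2.74]. Speed limits (rad/s): [2.22, 2.22, 3.01, 3.01, 3.14, 3.14, 3.14].

### API

Orientations are given as a rotation vector (axis times angle).
In Python, from rig import * gives the robot as it stands. Calls block until the motion is done:
- reach(position, orientation): joint-space move of the TCP to a pose.
- line_to(position, frame=None, rate=150): straight line of the TCP; frame=None keeps the orientation; rate is the mean speed in mm/s.
- movej(angles): joint-space move.
- command_gripper(opening, strength=None): finger opening in mm; strength is the grip in N (None keeps the last); returns when the fingers have stopped.
- sleep(seconds).
- ik(position, orientation): joint angles nearest the present ones, or None.
- get_image(name): name is "scene" or "top"; returns (picture, depth): 384x512x3 uint8, blue, green, red; 384x512 float32, mm along the optical axis (not along the pixel's ray), 0 where there is no reading.
- camera_model(name): a dict with "mtx" (3x3 intrinsics, pixels), "pose" (4x4, takes a point from camera to world coordinates). Camera axes: x right, y up, looking along -z (the intrinsics and any distortion apply to the point x, -y, -z); pixel columns grow to the right and rows downward; lengths in mm; the calibration is good to about 2 mm. A picture is of the moment at which its call begins. camera_model takes no time and is no camera call.
A pose or a line that the arm cannot do raises PlanningError and nothing moves.
- hand_in(): hands the job in; it is judged then, once.
Trained networks look in the newest picture that a camera, given by its name, has taken for a name from the list of things; names that differ only in an ending like _2 or _b are one class to them, and where a whole thing is asked for, a point or a joint stands for the part that bears it (a point fixed in the world has none). Each returns a list of dicts, best first, with "score" (0 to 1); they miss things now and then, are a little off and sometimes report something else, mostly with a low value. They report only what shows in the picture. A call takes as long as a camera call.
- recognise(camera, label): "xyz" ([x, y, z] in mm, in the coordinates of the camera as it stood for that picture, good to about 4 mm: the middle of the surface that is visible of it).
- tip_of(camera, label): "xyz" ([x, y, z] in mm, in the coordinates of the camera as it stood for that picture, good to about 4 mm: a listed point, or the origin of a listed thing).
Readings, each from a call of its own:
- read_time(): time.
- read_joint_positions(): joint angles.
- read_joint_velocities(): joint speeds.
- read_joint_efforts(): joint torques, N m.
- read_position(): TCP position.
- read_eef_rot(): TCP orientation.
- read_wrist_force(): force on the tool from outside, world axes, zero at the start.
- read_wrist_torque(): the same for the moment, N m.
- read_opening(): finger opening in mm.
- read_finger_force(): force on a finger pad.
Only numpy, scipy, OpenCV 4.12 (cv2) and the standard library are available. Lean on these libraries where they do the work, as an engineer would, in place of code of your own. Each camera call takes 0.05 s, during which the arm holds its last target. There are 200 camera calls.

## Working session

There is one attempt and no reset: what is moved stays moved. The work goes in short steps, each a Python script; the robot and the scene stay as the last script left them, time stands still between calls to the robot, and variables do not carry over. Pictures are saved under pics/ and viewed, at most 10 in all, crops included, and the job is handed in when it is done.

```bash
ls; mkdir -p pics
cat > h.py <<'E'
from rig import *
import numpy as np, cv2
def tow(cam,p):
    return (np.array(camera_model(cam)["pose"])@np.append(p,1))[:3]
E
python3 - <<'E'
from h import *
for c in ("scene","top"):
    im,d=get_image(c); cv2.imwrite(f"pics/{c}0.png",im)
    for l in ("jig","fence","push_corner","stop_block","lever_ball","cam","bulldog_clip","tape_masking","pencil"):
        for f in (tip_of,recognise):
            try: r=f(c,l)
            except Exception as e: print(l,f.__name__,e); continue
            if r: print(c,l,f.__name__,round(r[0]["score"],2),tow(c,r[0]["xyz"]).round(0))
print(read_time(),read_eef_rot(),read_wrist_force(),read_opening())
try: print(finger_overhang)
except Exception as e: print(e)
E
```

```text
pics
scene jig call 0.87 [456. -96.   1.]
scene jig call 0.68 [449. -92.  40.]
scene fence call 0.84 [ 440. -126.   45.]
scene fence call 0.72 [ 420. -132.   54.]
scene push_corner call 0.82 [ 476. -179.   62.]
scene push_corner call 0.7 [ 423. -129.   49.]
scene stop_block call 0.54 [457. -21.  41.]
scene stop_block call 0.6 [456. -28.  63.]
scene lever_ball call 0.8 [567. -15.  68.]
scene lever_ball call 0.71 [451. -91.  37.]
cam call it knows: bulldog_clip, fence, jig, lever_ball, pencil, push_corner, stop_block, tape_masking
scene cam call 0.72 [544. -78.  65.]
scene bulldog_clip call 0.53 [459. -22.  43.]
scene bulldog_clip call 0.6 [409.  61.  17.]
scene tape_masking call 0.63 [ 469. -280.    1.]
scene tape_masking call 0.66 [ 489. -265.   21.]
scene pencil call 0.55 [409.  67.   5.]
scene pencil call 0.65 [ 444. -229.    5.]
top jig call 0.86 [458. -96.  -0.]
top jig call 0.82 [463. -69.  38.]
top fence call 0.73 [ 440. -127.   39.]
top fence call 0.7 [ 425. -124.   50.]
top push_corner call 0.81 [ 475. -186.   59.]
top push_corner call 0.73 [ 426. -122.   50.]
top stop_block call 0.74 [461. -22.  38.]
top stop_block call 0.53 [459. -22.  64.]
top lever_ball call 0.82 [568. -12.  75.]
top lever_ball call 0.74 [547. -76.  68.]
cam call it knows: bulldog_clip, fence, jig, lever_ball, pencil, push_corner, stop_block, tape_masking
top cam call 0.73 [ 426. -124.   50.]
top bulldog_clip call 0.76 [414.  65.  -2.]
top bulldog_clip call 0.47 [414.  67.  18.]
top tape_masking call 0.77 [ 468. -279.    2.]
top tape_masking call 0.89 [ 464. -277.   21.]
top pencil call 0.55 [ 407. -228.    1.]
top pencil call 0.66 [ 410. -229.    5.]
1.8 [-6.30152632e-01 -3.07772597e+00 -6.64061705e-05] [ 0.79289487  0.47944361 -0.09667984] 91.87828245394584
11.0
```

View pics/top0.png

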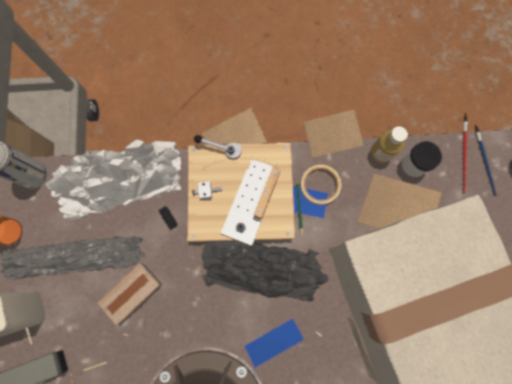

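View pics/scene0.png

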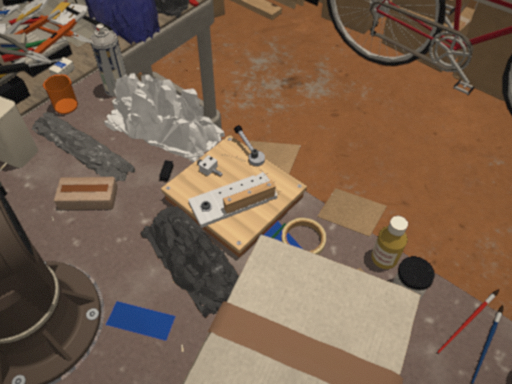

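The top view shows the jig at columns 188–295, rows 143–242. The fence plate runs from its pivot at (241,228) to its free end at about (265,165), with the wooden fence on its right. The lever ball is at (198,139), the stop block at (205,190), the tape at (321,185), the pencil at (298,205) and the clip at (168,217). The network positions agree with the picture.

```bash
cat >> h.py <<'E'
from scipy.spatial.transform import Rotation as Ro
def rv(psi):  # tool down, tool y at yaw psi (deg)
    c,s=np.cos(np.radians(psi)),np.sin(np.radians(psi))
    return Ro.from_matrix(np.array([[-s,c,0],[c,s,0],[0,0,-1]]).T).as_rotvec()
def u(a): a=np.radians(a); return np.array([np.cos(a),np.sin(a)])
PIV=np.array([374.,-99.])
def fpose(a,off=54,z=69):
    return np.append(PIV+128*u(a)-off*u(a+90),z), rv(a+90)
def go(a,off=54,rate=40):
    p,o=fpose(a,off); line_to(list(p),list(o),rate)
def F(n=2):
    return np.mean([np.array(read_wrist_force()) for _ in range(n)],0)
E
python3 - <<'E'
from h import *
command_gripper(0,40)
p,o=fpose(-34,z=150); reach(list(p),list(o))
print(read_time(),read_joint_positions())
p,o=fpose(-34); line_to(list(p),list(o),100)
sleep(.3)
f0=F(); print(read_time(),read_position(),p,f0,read_opening())
np.save("f0.npy",f0)
for a in np.arange(-32.5,-14,1.5):
    go(a); f=(F()-f0)[:2]; print(a,read_time(),(f@-u(a+90)).round(2),(f@u(a)).round(2))
    if f@-u(a+90)>6: break
im,d=get_image("top"); cv2.imwrite("pics/top1.png",cv2.resize(im[110:270,160:360],None,fx=3,fy=3))
E
```

```text
6.125 [-0.28274917  0.41670593  0.83504248  2.03033848 -0.40567799  0.86457502
  1.75824885]
7.3833 [ 450.15392238 -215.33686958   69.32695475] [ 449.9203925  -215.34472056   69.        ] [-0.04925668 -0.73608669  0.54773991] 0.20956373391627475
-32.5 7.6333 -0.95 -1.13
-31.0 7.8833 -0.72 -0.82
-29.5 8.1333 -0.05 -0.53
-28.0 8.3833 -0.94 -0.36
-26.5 8.6333 -0.57 -0.36
-25.0 8.8833 -0.33 0.42
-23.5 9.1333 -0.56 0.02
-22.0 9.3833 -0.39 -0.41
-20.5 9.6333 -0.38 0.13
-19.0 9.8833 -0.83 1.3
-17.5 10.1333 -0.21 0.37
-16.0 10.3833 -0.05 0.42
-14.5 10.6333 -0.13 0.88
```

View pics/top1.png

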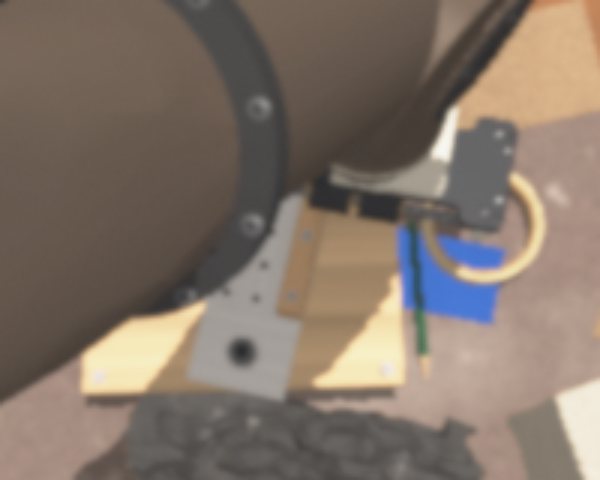

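The arm hides the cam. The wooden fence's near end is at crop (290,315), and its slope has dropped from about 22° to 12°, so the plate is swinging with the fingers at low friction.

Run:
```python
from h import *
f0=np.load("f0.npy"); k=0
a=-14.5
while a<20:
    a+=1.2 if a<-3 else 0.3
    go(a); f=(F(3)-f0)[:2]; n=-f@u(a+90)
    if a>-3 : print(round(a,1),round(n,2),end="; ")
    if n>(5 if a<-3 else 8): break
print("\nstop",a,read_time())
for i in range(8):
    sleep(.15); f=(F(3)-f0)[:2]; print((-f@u(a+90)).round(2),end=" ")
print(a,read_position(),read_time())
```

```text
-2.5 1.15; -2.2 1.83; -1.9 3.37; -1.6 2.1; -1.3 1.26; -1.0 1.52; -0.7 1.51; -0.4 2.29; -0.1 1.45; 0.2 1.71; 0.5 1.55; 0.8 2.11; 1.1 1.66; 1.4 1.91; 1.7 1.92; 2.0 1.82; 2.3 2.47; 2.6 1.69; 2.9 1.99; 3.2 2.61; 3.5 2.91; 3.8 3.11; 4.1 5.01; 4.4 6.25; 4.7 8.27; 
stop 4.699999999999997 19.1833
7.23 8.51 7.73 8.68 7.97 8.51 8.34 7.28 4.699999999999997 [ 505.91258228 -143.94484138   69.19189458] 20.3833
```

```bash
cat >> h.py <<'E'
CAM=np.array([543.,-75.])
def cpose(phi,off=29,z=69,r=72,flip=180):  # lever at yaw phi, tool on its anticlockwise side
    return np.append(CAM+r*u(phi)-off*u(phi-90),z), rv(phi-90+flip)
def cgo(phi,rate=40,**k):
    p,o=cpose(phi,**k); line_to(list(p),list(o),rate)
E
python3 - <<'E'
from h import *
f0=np.load("f0.npy")
a=5.0; go(a); sleep(.8); f=(F(3)-f0)[:2]; print((-f@u(a+90)).round(2))
go(a,off=75,rate=60)
p=list(read_position()); p[2]=170; line_to(p,None,200)
print(read_time())
for fl in (0,180):
    for z,ph in ((170,80),(69,80),(69,60),(69,30),(69,0)):
        q,o=cpose(ph,z=z,flip=fl); j=ik(list(q),list(o)); print(fl,ph,None if j is None else np.round(j,2))
im,d=get_image("top"); r=tip_of("top","lever_ball"); print([(x["score"],tow("top",x["xyz"]).round(0)) for x in r])
im,d=get_image("scene"); r=tip_of("scene","lever_ball"); print([(x["score"],tow("scene",x["xyz"]).round(0)) for x in r])
cv2.imwrite("pics/scene2.png",cv2.resize(im[100:270,130:340],None,fx=3,fy=3))
print(read_time(), read_joint_positions())
E
```

```text
10.4
22.5917
0 80 [-0.86  0.54  1.1   1.95 -0.57  1.01  0.33]
0 80 [-0.75  0.67  0.96  2.04 -0.77  0.83  0.49]
0 60 [-0.77  0.76  1.06  1.98 -0.85  0.93  0.21]
0 30 [-0.76  0.9   1.18  1.89 -0.97  1.08 -0.22]
0 0 [-0.67  0.9   1.14  1.82 -0.94  1.08 -0.74]
180 80 [ 0.16  0.37 -0.34  1.87  0.15  0.92  2.71]
180 80 [ 0.15  0.51 -0.34  1.97  0.26  0.7   2.62]
180 60 [-0.31  0.53  0.29  1.94 -0.23  0.7   2.74]
180 30 [-0.35  0.59  0.41  1.86 -0.33  0.76  2.34]
180 0 [-0.37  0.65  0.54  1.8  -0.44  0.82  1.96]
[]
[(0.67, array([567., -14.,  71.]))]
22.7917 [-0.24892312  0.39673087  0.61603308  1.92077639 -0.28514744  0.91376264
  2.1652554 ]
```

View pics/scene2.png

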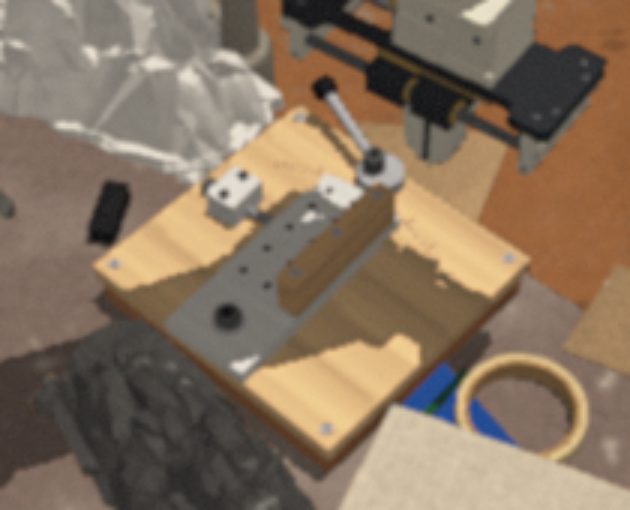

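The fence is still lying against the screw tip at crop (265,215). The lever ball is at (325,88), still slack. Next I sweep it clockwise.

Run:
```python
from h import *
k=dict(off=20,flip=90,r=74)
p,o=cpose(92,z=170,**k); reach(list(p),list(o)); print(read_time(),np.round(read_joint_positions(),2))
cgo(92,rate=120,**k); sleep(.3); f0=F(4); print(f0, read_position())
ph=92; 
while ph>-25:
    ph-=3 if ph>45 else .8
    cgo(ph,**k); f=(F(3)-f0)[:2]; n=-f@u(ph-90); print(round(ph,1),round(n,1),end="; ")
    if n>(7 if ph>45 else 12.5) : break
sleep(.3); f=(F(4)-f0)[:2]; print("\n",-f@u(ph-90),f@u(ph),ph,read_position(),read_time())
np.save("f1.npy",f0)
im,d=get_image("scene")
cv2.imwrite("pics/scene3.png",cv2.resize(im[100:270,130:340],None,fx=3,fy=3))
```

```text
23.475 [-0.56  0.37  0.62  1.95 -0.27  0.9   1.8 ]
[-0.43234261  0.4005517   0.38335493] [520.66909238  -1.62552341  69.39944546]
89 0.4; 86 -0.5; 83 -1.1; 80 -0.3; 77 -0.9; 74 -0.7; 71 0.2; 68 0.2; 65 1.5; 62 2.1; 59 1.3; 56 1.8; 53 2.1; 50 2.5; 47 1.6; 44 1.5; 43.2 4.0; 42.4 3.0; 41.6 3.9; 40.8 2.1; 40.0 3.0; 39.2 3.3; 38.4 2.7; 37.6 3.3; 36.8 3.2; 36.0 3.1; 35.2 2.0; 34.4 2.1; 33.6 2.4; 32.8 3.5; 32.0 3.0; 31.2 3.1; 30.4 3.2; 29.6 3.0; 28.8 4.4; 28.0 3.6; 27.2 3.2; 26.4 3.1; 25.6 3.7; 24.8 3.5; 24.0 3.0; 23.2 3.7; 22.4 2.7; 21.6 2.9; 20.8 2.4; 20.0 3.3; 19.2 3.1; 18.4 2.6; 17.6 3.8; 16.8 4.0; 16.0 4.2; 15.2 3.4; 14.4 2.2; 13.6 3.5; 12.8 3.4; 12.0 3.6; 11.2 2.9; 10.4 2.7; 9.6 3.9; 8.8 4.4; 8.0 5.0; 7.2 4.2; 6.4 5.3; 5.6 6.6; 4.8 5.6; 4.0 7.1; 3.2 6.2; 2.4 8.1; 1.6 7.0; 0.8 8.5; 0.0 9.2; -0.8 9.4; -1.6 10.2; -2.4 9.7; -3.2 12.0; -4.0 13.5; 
 11.693576367857178 3.5154677797176803 -3.999999999999978 [619.2890933  -57.09633111  68.98028771] 44.0667
```

View pics/scene3.png

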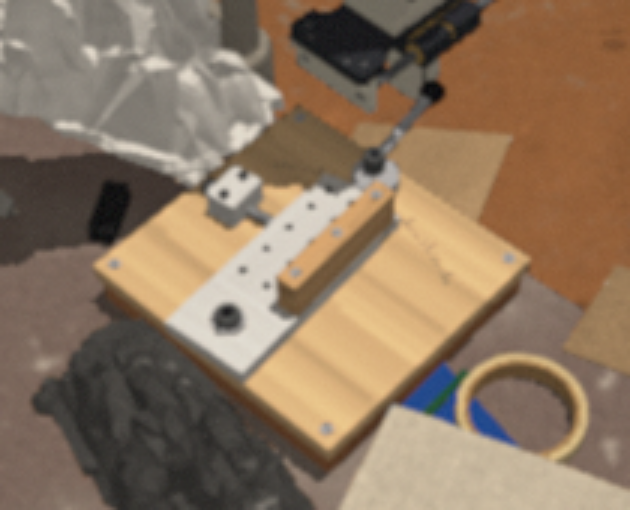

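The cam has bitten: the lever now points away from the robot with its ball at (433,92), and the fence is still on the screw. A slight extra nip, then I release.

Run:
```python
from h import *
k=dict(off=20,flip=90,r=74); f0=np.load("f1.npy"); ph=-4.
for i in range(3):
    ph-=.6; cgo(ph,**k); sleep(.15); n=-(F(6)-f0)[:2]@u(ph-90); print(ph,n)
    if n>13: break
cgo(ph,rate=40,off=50,flip=90,r=74)
p=list(read_position()); p[2]=180; line_to(p,None,200)
p[0]-=130; p[1]+=180; p[2]=250; line_to(p,None,300); sleep(.3)
print(read_time(),F()-f0)
for c in ("scene","top"):
    im,d=get_image(c); print([(x["score"],tow(c,x["xyz"]).round(0)) for l in ("lever_ball","fence") for x in tip_of(c,l)[:1]])
    if c=="scene": cv2.imwrite("pics/scene4.png",cv2.resize(im[100:270,130:340],None,fx=3,fy=3))
```

```text
-4.6 12.190335054389694
-5.199999999999999 12.942410274742098
-5.799999999999999 12.619996912983265
48.15 [-0.07022584 -0.81789267 -0.63941115]
[(0.74, array([618., -79.,  67.])), (0.79, array([447., -93.,  45.]))]
[(0.56, array([616., -75.,  72.])), (0.91, array([449., -97.,  42.]))]
```

View pics/scene4.png

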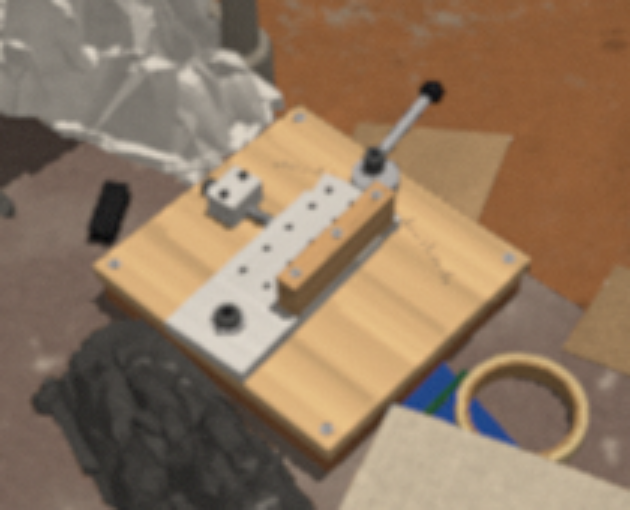

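The lever stayed where I left it, with the ball at (432,92). The fence is against the screw at (262,215), the clip and tape have not moved, and the hand is clear.

```bash
python3 -c "
from rig import *
print(hand_in())"
```

```text
the job is handed in; nothing more can be done
None
```

I bedded the fence on the stop screw with 8–10 N for about 2 s, turned the cam tight with about 13 N at the ball, backed the hand clear, and handed the job in at about 48 s; the final picture shows the fence on the screw and the lever where I left it, but hand-in returned no verdict.

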